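# Shut the pine cubby's swing door and flip its toggle latch

### The arm

A 6-joint arm with a two-finger parallel gripper is mounted at the origin on the work surface. World frame = base frame: x ahead of the robot, y to its left, z up, the work surface at z = 0. Lengths are in m, angles in rad, forces in N, time in s.
With the tool pointing down it reaches from about 0.35 to 0.975 m from the base axis. Payload 4.9 kg.
Tool frame: the origin (TCP) lies at the very end of the fingers, on their centre line; the grasp point (between the pads) lies 19 mm behind it; z points along the fingers, y is the line along which they close (so a half turn about z gives the same grasp; the last joint's range is limited). The gripper opens to 85 mm and grips with 20 to 120 N. Pads are 22 mm wide; open, the fingers measure 114 mm over their backs; the gripper's body (76 mm by 85 mm) begins 54 mm behind the grasp point. The pads swing forward as they close: fully open they stand 13 mm farther back than shut.
Start: joints at [-1.438, 0.053, 1.613, -0, 1.476, -0.119], TCP at [0.156, -0.605, 0.231] pointing down, gripper open.
Joint ranges: [-3.01, 3.01], [-1.01, 2.22], [0.06, 2.58], [-1.02, 4.17], [0.09, 2.62], [-3.14, 3.14]. Speed limits (rad/s): [2.57, 2.57, 3.14, 3.14, 3.14, 3.14].

### API

Orientations are given as a rotation vector (axis times angle).
In Python, from station import ctrl, imaging gives the robot as it stands.
- The arm moves only by the tool play_rows, never from a script. Its argument "series" is a list of rows, each a list of 3 entries, a list of its own where there are three numbers: the opening, from 0 (shut) to 1 (fully open), then the shift along the tool's x, y, z each as a share of 0.05 m, from -1 to 1, then the turn, a rotation vector about the tool's x, y, z each as a share of 8 degrees, from -1 to 1. In form: [[grip, [dx, dy, dz], [ax, ay, az]], ...]. A call has 1 to 8 rows; each row shifts and turns the commanded pose from where the row before left it, along the tool's axes as they then stand; what a row does not reach is not made up. A row lasts 1/8 s, in which the tool goes at most 62.5 mm and 10.7 degrees, less where a joint would pass 70% of its speed; a pose out of reach is approached as far as the arm can. A call with a number of a shift or a turn outside -1 to 1 is refused whole. A call with a gripper value outside its range is refused whole. The fingers move at their own pace and stop on an object; "force" is the grip in N (left out, the last holds). Time passes only in rows, so rows that do not move let the fingers close. It gives the time, the measured TCP pose, the force, the opening and the grip force at its end, in the units of the state.
- ctrl.get_obs(): the state, without advancing time (a new reading comes with each control period).
- imaging.get_image(name): name is "side" or "top"; returns a dict with "color" (400x640x3 uint8, blue, green, red), "fx", "fy", "cx", "cy" (pixels), "D" ([k1, k2, p1, p2, k3] as OpenCV has them; the pictures are not rectified), "extrinsics" (4x4, takes a point from world to camera coordinates). Camera axes: x right, y down, z forward; pixel columns grow to the right and rows downward; lengths in m; the calibration is good to about 2 mm. A picture is of the moment at which its call begins. There is no depth.
- ctrl.finish_job(): hands the job in; it is judged then, once.
The state is a dict: "t": time; "q": joint angles; "dq": joint speeds; "effort": joint torques, N m; "tool_pos": TCP position; "tool_rot": TCP orientation; "contact_force": force on the tool from outside, world axes, zero at the start; "wrist_torque": the same for the moment, N m; "opening": finger opening in m; "grip_force": force on a finger pad.
Only numpy, scipy, OpenCV 4.12 (cv2) and the standard library are available. Lean on these libraries where they do the work, as an engineer would, in place of code of your own. Each camera call takes 0.05 s, during which the arm holds its last target. There are 200 camera calls.

### The job

With your fingertips, gently push the little swing door of the pine cubby fully shut, and then push its toggle lever over past centre, towards the door, so that it snaps across and the latch tongue drops in front of the door. Only push: do not pinch the lever or lift anything, leave the things in and around the cubby where they stand, and finish with your hand clear.

Things in the scene. Friction and masses are not known exactly. Their poses are not given: they have to be found in the camera images.
- cubby: Fixed open-topped pine cubby, 160 mm deep (its x), 250 wide (y), 130 high, walls 12, floor 10. Origin: centre of its underside. Its open front with the swing door faces its -x (roughly the robot), 92 mm from the origin; +y is left as the robot sees it. A jamb post 44 wide, 160 high at the front's right end (y -124 mm) carries the toggle lever. A peg with a teether sticks out of its left wall
- door (a joint): Swing door angle, rad: 0 shut, grows as it opens outward, at most 1.6; starts at 0.45 to 1.1. Vertical hinge at its left edge; the free right edge swings out towards the robot. Pine panel 200 mm wide, 12 thick, from 12 to 128 mm above the table. A round pull (20 mm, standing out 16) is 170 mm from the hinge, 45 mm above the table. Light friction (under 2 N to push) keeps it where left
- door_hinge (a point): On the hinge axis at the height of the door's upper edge, in the middle of the door's thickness (cubby frame -86, +110, 128 mm). Its axes turn with the door: x points from the outer to the inner face, and the free edge lies along -y
- door_edge (a point): Upper corner of the door's free edge, 200 mm from the hinge, in the middle of its thickness
- latch (a joint): Toggle lever angle, rad: 0 unlatched, leaning 0.5 rad away from the door (right); 0.5 upright; 1.0 latched, leaning 0.5 rad towards the door (left). Starts at 0. An over-centre spring throws it to the nearer end from either side of upright: about 0.10 N m at the ends (1.5 N at 65 mm from the pivot), nothing when upright
- latch_pivot (a point): Pivot of the lever on the front of the jamb post (cubby frame -104, -120, 140 mm). The lever turns about the cubby's x axis, in the vertical plane parallel to the cubby's front. A 9 mm thick, 60 mm long tongue stands at right angles to it on the door's side: unlatched, up and left, to 173 mm above the table; latched, down and left in front of the door's free edge, blocking it
- latch_tip (a point): Centre of the 18 mm wooden ball at the top of the toggle lever, 80 mm from the pivot. Between them the lever is a straight steel rod 10 mm thick
- jar: Glass jar with steel twist cap, 56 mm across, 95 mm high, standing in the cubby: a bystander. Origin: centre of its underside
- cup: White ceramic cup, 68 mm across the rim, 75 mm high, standing in the cubby: a bystander. Origin: centre of its underside
- ring: Beechwood teething ring, 72 mm across, 12 mm thick, flat on the table in front of the lever: a bystander. Origin: centre of its underside
- rattle: Plastic keys rattle, a 50 mm ring with three keys reaching 80 mm along its x, 10 mm thick, flat on the table to the right of the cubby: a bystander. Origin: centre of the ring, on the table
- feeder: Clear feeding bottle, 58 mm across, 130 mm high, standing on the table close to the cubby's right wall: a bystander. Origin: centre of its underside
- bowl: White ceramic bowl, 110 mm across, 45 mm high, on the table to the left of the cubby: a bystander. Origin: centre of its underside

How it is judged:
On the way, in this order (a step that is already met when the one before it is completed fails the run):
1. the door is pushed fully shut while the lever still leans away from it (value of joint door below 0.05 rad and value of joint latch below 0.25 rad), for 0.1 s.
2. the lever has snapped over to its latched position, the door shut (value of joint latch above 0.9 rad and value of joint door below 0.06 rad), for 0.2 s.
At the end, for the whole second after the job is handed in: The door is shut to within 0.06 rad (12 mm at its free edge), the lever rests in its latched position (beyond 0.9 rad of 1.0), and the jar, cup, ring, rattle, bottle and bowl are within 30 mm of where they stood (all of step 2 and distance of each of jar, cup, ring, rattle, feeder, bowl from where it was at the start of the episode below 0.03 m); the robot touches nothing.
It fails at once if the lever goes over centre while the door is still open (value of joint latch above 0.5 rad and value of joint door above 0.12 rad).
It fails at once if the lever is pinched or forced (over 35 N from the fingers) (contact force between the fingers and latch above 35 N).
It fails at once if the door is slammed or forced (over 40 N from the fingers) (contact force between the fingers and door above 40 N).
It fails at once if a bystander is moved more than 30 mm, lifted, or knocked over (distance of any of jar, cup, ring, rattle, feeder, bowl from where it was at the start of the episode above 0.03 m or angle between any of jar, cup, feeder's own z axis and vertical above 0.6 rad).
It also fails if it takes over 51 s, if anything falls off the work surface, if the arm or the gripper's body presses on something with over 40 N, if the wrist force passes 120 N, or if a joint passes its speed limit or range.

## Working session

There is one attempt and no reset: what is moved stays moved. The work goes in short steps, Python scripts to look and compute and a tool call to move; the robot and the scene stay as the last step left them, time stands still between calls to the robot, and variables do not carry over. Pictures are saved under pics/ and viewed, at most 10 in all, crops included, and the job is handed in when it is done.

Besides the shell and the picture viewer there is one more tool, called after "Call:" as name([rows], argument=value, ...), one row to a line, values as JSON. play_rows: Moves the arm, as the interface text tells. Shift numbers are shares of 0.05 m and turn numbers shares of 8 degrees, none past 1 either way. Its arguments: {"type":"object","properties":{"series":{"type":"array"},"force":{"type":"number"}},"required":["series"]}

```bash
mkdir -p pics; cat > h.py <<'E'
import numpy as np, cv2
from station import ctrl, imaging
from scipy.spatial.transform import Rotation as R
def cam(n):
    d=imaging.get_image(n); K=np.array([[d['fx'],0,d['cx']],[0,d['fy'],d['cy']],[0,0,1.]])
    return d['color'],K,np.array(d['D'],float),np.array(d['extrinsics'])
def ray(K,D,E,uv):
    p=cv2.undistortPoints(np.array([[uv]],float),K,D)[0,0]
    Rm,t=E[:3,:3],E[:3,3]; return -Rm.T@t, Rm.T@np.array([p[0],p[1],1])
def atz(K,D,E,uv,z):
    o,d=ray(K,D,E,uv); return o+d*(z-o[2])/d[2]
def proj(K,D,E,P):
    return cv2.projectPoints(np.array(P,float).reshape(-1,3),cv2.Rodrigues(E[:3,:3])[0],E[:3,3],K,D)[0][:,0]
E
python3 - <<'E'
from h import *
for n in('side','top'):
    c,K,D,E=cam(n); cv2.imwrite(f'pics/{n}0.png',c); print(n,K[0,0],K[:2,2],D,E.round(4).tolist(), 'pos',(-E[:3,:3].T@E[:3,3]).round(3))
    np.savez(f'{n}.npz',K=K,D=D,E=E)
print(ctrl.get_obs())
E
```

```text
side 405.36040669783114 [314.54795866 194.97461036] [0.01042584 0.         0.         0.         0.        ] [[-0.8885, -0.4587, -0.0155, 0.5579], [-0.3393, 0.6792, -0.6508, 0.2762], [0.3091, -0.573, -0.7591, 0.8739], [0.0, 0.0, 0.0, 1.0]] pos [0.319 0.569 0.852]
top 407.8848339517556 [319.05845839 198.00881772] [-0.08205048  0.          0.          0.          0.        ] [[0.02, -0.9998, 0.0081, 0.0561], [-0.9844, -0.0211, -0.1747, 0.6198], [0.1748, -0.0045, -0.9846, 0.9534], [0.0, 0.0, 0.0, 1.0]] pos [0.442 0.073 1.047]
{'t': 0.1, 'q': array([-1.43801622e+00,  5.33017614e-02,  1.61417730e+00, -9.31267188e-06,
        1.47599260e+00, -1.18987913e-01]), 'dq': array([ 0.00072534, -0.0002605 , -0.00474279,  0.00015242, -0.0004416 ,
        0.00072119]), 'effort': array([ 1.12514303e-03, -3.94904351e+01, -3.71362102e+01, -4.72896227e-05,
        3.96392730e-03,  1.50650555e-05]), 'tool_pos': array([ 0.155627  , -0.60472497,  0.23016688]), 'tool_rot': array([-3.11486923e+00, -3.94198087e-01,  3.48940195e-05]), 'contact_force': array([-0.28599927,  0.79036657,  0.32435959]), 'wrist_torque': array([ 0.01727921, -0.01937632, -0.08904371]), 'grip_force': 0.0, 'opening': 0.08556277046124174}
```

View pics/side0.png

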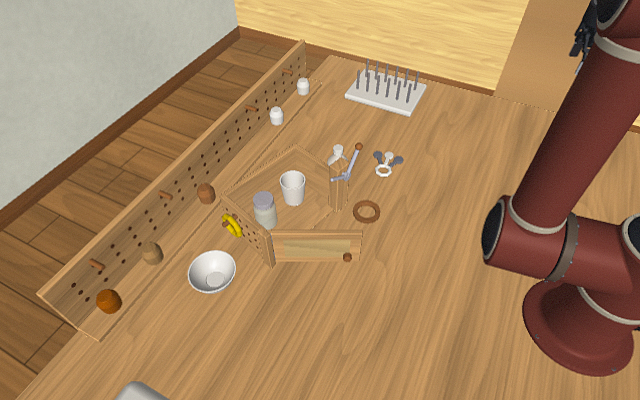

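View pics/top0.png

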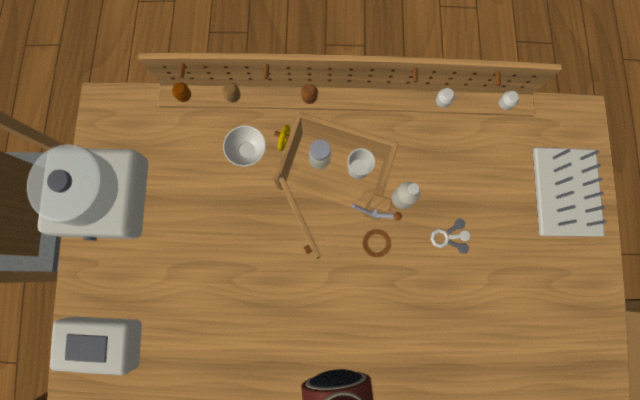

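The side view shows the open door at about (270-360, 232-262), the lever ball at (359,146) and the ring at (366,211). In the top view the hinge is at about (282,181), the door's free edge at (317,257) and the ball at (397,216). Next I'll enlarge crops of both.

```bash
python3 - <<'E'
import cv2
t=cv2.imread('pics/top0.png')[105:270,260:440]; cv2.imwrite('pics/topc.png',cv2.resize(t,None,fx=3.6,fy=3.6,interpolation=cv2.INTER_CUBIC))
t=cv2.imread('pics/side0.png')[130:280,210:410]; cv2.imwrite('pics/sidec.png',cv2.resize(t,None,fx=4,fy=4,interpolation=cv2.INTER_CUBIC))
E
```

```text
(no output)
```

View pics/topc.png

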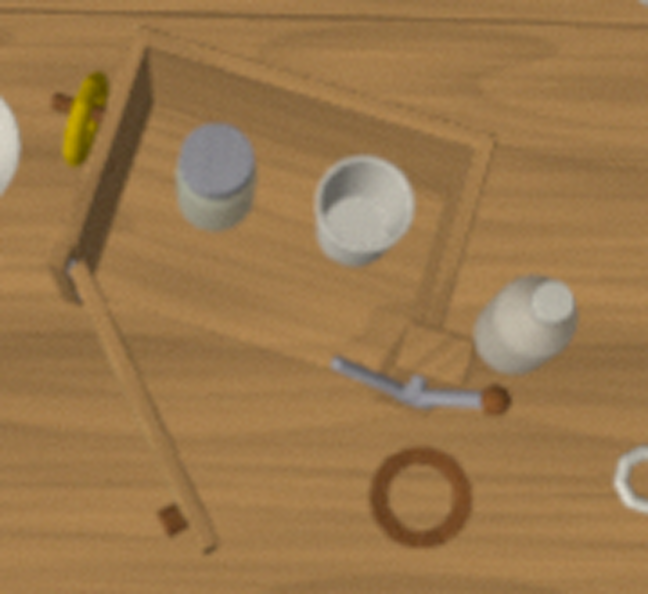

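View pics/sidec.png

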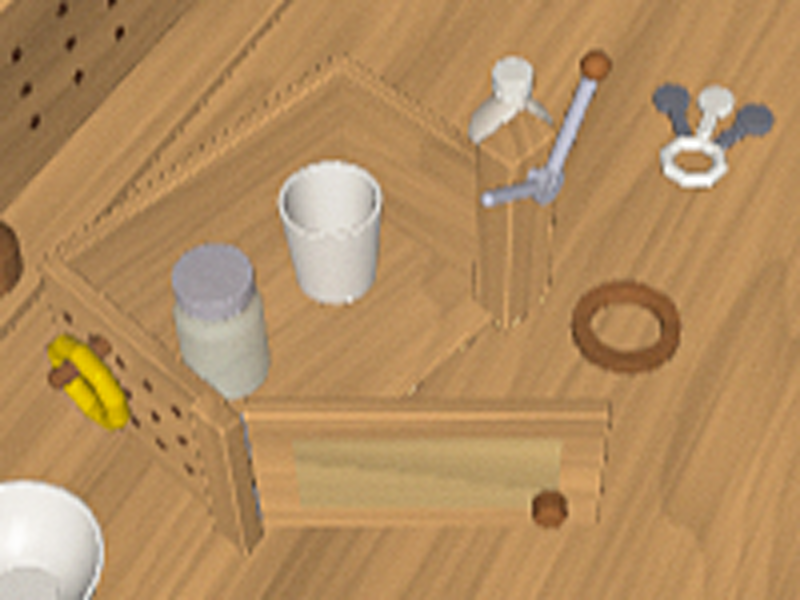

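The crops, in crop pixels, show:
- **Top:** back corners (146,28) and (495,138), door tip (210,545), hinge (80,266), ball (495,400), pivot (412,393), tongue tip (338,364).
- **Side:** ball (596,65), door tip (607,408), back corners (45,262) and (342,58), tongue tip (488,200), pull (550,509).

I'll fit the pose to these points.

```bash
cat > fit.py <<'E'
from h import *
from scipy.optimize import least_squares
C={n:np.load(n+'.npz') for n in('side','top')}
s,c=np.sin(.5),np.cos(.5)
S={'bl':(.08,.125,.13),'br':(.08,-.125,.13),'hinge':(-.086,.11,.128),'ball':(-.104,-.12-.08*s,.14+.08*c),'tong':(-.104,-.12+.06*c,.14+.06*s-.004)}
def door(a,r,off,z): # local: free edge along -y at 0; opening towards -x
    return (-.086-r*np.sin(a)-off*np.cos(a), .11-r*np.cos(a)+off*np.sin(a), z)
obs=[('top','bl',146,28),('top','br',495,138),('top','hinge',80,266),('top','ball',495,400),('top','tong',338,364),('top','edge',210,545),('top','pull',172,520),
('side','bl',45,262),('side','br',342,58),('side','ball',596,65),('side','tong',488,200),('side','edge',607,408),('side','pull',550,509)]
def pts(p):
    x,y,th,a=p; L=dict(S); L['edge']=door(a,.2,0,.128); L['pull']=door(a,.17,.016,.045)
    T=R.from_euler('z',th).as_matrix(); return {k:T@np.array(v)+[x,y,0] for k,v in L.items()}
def res(p,full=False):
    W=pts(p); r=[]
    for n,k,u,v in obs:
        f,o=(3.6,(260,105)) if n=='top' else (4,(210,130))
        m=np.array([(u+.5)/f-.5+o[0],(v+.5)/f-.5+o[1]])
        r.append(proj(C[n]['K'],C[n]['D'],C[n]['E'],W[k])[0]-m)
    return np.array(r) if full else np.ravel(r)
if __name__=='__main__':
    f=least_squares(res,[.6,.05,-.25,.8],loss='soft_l1'); np.save('pose.npy',f.x); print(f.x.round(4))
    for o,r in zip(obs,res(f.x,True)): print(o[:2],r.round(2))
    for k,v in pts(f.x).items(): print(k,v.round(4))
    T=C['top']; g=lambda x,y:((x+.5)/3.6-.5+260,(y+.5)/3.6-.5+105)
    for k,xy,z in(('ring',(421,497),.006),('feeder top',(552,300),.13),('jar',(217,158),.095),('cup',(364,208),.075)): print(k,atz(T['K'],T['D'],T['E'],g(*xy),z).round(3))
E
python3 fit.py
```

```text
[ 0.702   0.0277 -0.2942  0.8093]
('top', 'bl') [-2.44 -1.6 ]
('top', 'br') [ 1.37 -0.7 ]
('top', 'hinge') [-0.83 -1.01]
('top', 'ball') [0.21 0.18]
('top', 'tong') [0.05 0.17]
('top', 'edge') [0.53 0.33]
('top', 'pull') [-0.37  0.11]
('side', 'bl') [-1.77 -0.37]
('side', 'br') [ 0.19 -1.58]
('side', 'ball') [0.44 0.33]
('side', 'tong') [0.53 0.89]
('side', 'edge') [ 1.14 -0.66]
('side', 'pull') [0.19 0.72]
bl [0.8148 0.1242 0.13  ]
br [ 0.7423 -0.1151  0.13  ]
hinge [0.6515 0.158  0.128 ]
ball [ 0.5565 -0.0937  0.2102]
tong [ 0.5829 -0.0066  0.1648]
edge [0.473  0.0678 0.128 ]
pull [0.4926 0.0956 0.045 ]
ring [ 0.514 -0.08   0.006]
feeder top [ 0.633 -0.147  0.13 ]
jar [0.733 0.069 0.095]
cup [ 0.706 -0.032  0.075]
```

Call:
play_rows([
  [0, [0, 0, 0], [0, 0, 0.98]],
  [0, [0, 0, 0], [0, 0, 0.98]],
  [0, [0, 0, 0], [0, 0, 0.98]],
  [0, [0, 0, 0], [0, 0, 0.98]],
  [0, [0, 0, 0], [0, 0, 0]],
  [0, [0.1, -0.5, 0], [0, 0, 0]],
  [0, [0.1, -0.8, 0], [0, 0, 0]],
  [0, [0, 0, 0], [0, 0, 0]],
], force=20)

```text
t: 1.1
tool_pos: [0.1851, -0.5443, 0.2309]
tool_rot: [-3.107, 0.456, 0.0]
contact_force: [-0.8, 0.1, 0.2]
opening: -0.0001
grip_force: 0.0
```

Call:
play_rows([
  [0, [0.15, -0.8, 0], [0, 0, 0]],
  [0, [0.15, -0.95, 0], [0, 0, 0]],
  [0, [0.15, -0.95, 0], [0, 0, 0]],
  [0, [0.15, -0.95, 0], [0, 0, 0]],
  [0, [0.15, -0.95, 0], [0, 0, 0]],
  [0, [0.15, -0.95, 0], [0, 0, 0]],
  [0, [0.15, -0.95, 0], [0, 0, 0]],
  [0, [0.15, -0.6, 0], [0, 0, 0]],
])

```text
t: 2.1
tool_pos: [0.3457, -0.2229, 0.2317]
tool_rot: [3.107, -0.458, 0.001]
contact_force: [0.0, 0.0, 0.3]
opening: 0.0
grip_force: 0.0
```

Call:
play_rows([
  [0, [0.15, -0.8, 0], [0, 0, 0]],
  [0, [0.15, -0.95, 0], [0, 0, 0]],
  [0, [0.15, -0.95, 0], [0, 0, 0]],
  [0, [0.15, -0.95, 0], [0, 0, 0]],
  [0, [0.15, -0.95, 0], [0, 0, 0]],
  [0, [0.15, -0.95, 0], [0, 0, 0]],
  [0, [0.15, -0.95, 0], [0, 0, 0]],
  [0, [0.0, -0.6, 0], [0, 0, 0]],
])

```text
t: 3.1
tool_pos: [0.4998, 0.1019, 0.2313]
tool_rot: [3.108, -0.458, 0.0]
contact_force: [-0.1, 0.0, 0.6]
opening: 0.0003
grip_force: 0.0
```

```bash
cat > loc.py <<'E'
from h import *
p=np.load('pose.npy'); o=ctrl.get_obs()
T=R.from_euler('z',p[2]).as_matrix()
l=T.T@(o['tool_pos']-[p[0],p[1],0]); print('t',o['t'],'local mm',(l*1e3).round(1),'F local',(T.T@o['contact_force']).round(1))
E
python3 loc.py
```

```text
t 3.1 local mm [-214.9   12.4  231.3] F local [-0.1  0.   0.6]
```

Call:
play_rows([
  [0, [0.2, -0.6, 0], [0, 0, 0]],
  [0, [0.2, -0.75, 0], [0, 0, 0]],
  [0, [0, 0, 0], [0, 0, 0]],
  [0, [0, 0, 0.6], [0, 0, 0]],
  [0, [0, 0, 0.8], [0, 0, 0]],
  [0, [0, 0, 0.8], [0, 0, 0]],
  [0, [0, 0, 0.7], [0, 0, 0]],
  [0, [0, 0, 0], [0, 0, 0]],
])

```text
t: 4.1
tool_pos: [0.5348, 0.1578, 0.0829]
tool_rot: [3.105, -0.462, -0.011]
contact_force: [-0.4, 0.0, -0.4]
opening: -0.0004
grip_force: 0.0
```

```bash
python3 loc.py
```

```text
t 4.1 local mm [-197.7   76.    82.9] F local [-0.4 -0.1 -0.4]
```

Call:
play_rows([
  [0, [0.14, 0.13, 0], [0, 0, 0]],
  [0, [0.14, 0.13, 0], [0, 0, 0]],
  [0, [0.14, 0.13, 0], [0, 0, 0]],
  [0, [0.14, 0.13, 0], [0, 0, 0]],
  [0, [0.14, 0.13, 0], [0, 0, 0]],
  [0, [0.14, 0.13, 0], [0, 0, 0]],
  [0, [0.14, 0.13, 0], [0, 0, 0]],
  [0, [0.14, 0.13, 0], [0, 0, 0]],
])

```text
t: 5.1
tool_pos: [0.5758, 0.0926, 0.0858]
tool_rot: [3.107, -0.462, -0.001]
contact_force: [1.4, 0.5, 0.1]
opening: -0.0004
grip_force: 0.0
```

```bash
python3 loc.py; python3 -c "
from h import *
c=cam('top')[0]; s=cam('side')[0]
f=lambda a:cv2.resize(a,(400,300),interpolation=cv2.INTER_CUBIC)
cv2.imwrite('pics/a.png',np.hstack([f(c[120:270,260:460]),f(s[130:280,210:410])]))"
```

```text
t 5.1 local mm [-139.6   25.5   85.8] F local [1.2 0.8 0.1]
```

View pics/a.png

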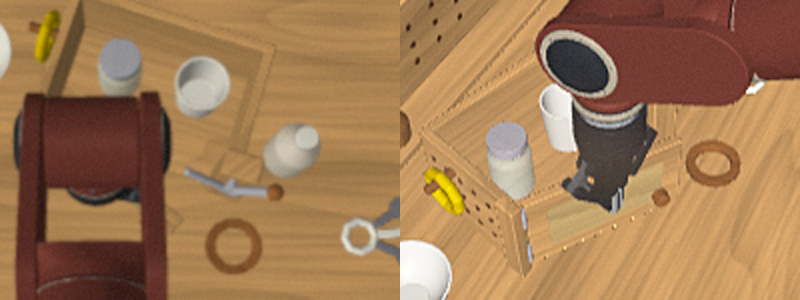

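The fingertips are on the door's outer face and it is closing, with its free edge now near (175,225) in the left panel. The tongue and the bystanders are clear of the hand.

Call:
play_rows([
  [0, [0.09, 0.04, 0], [0, 0, 0]],
  [0, [0.09, 0.04, 0], [0, 0, 0]],
  [0, [0.09, 0.04, 0], [0, 0, 0]],
  [0, [0.09, 0.04, 0], [0, 0, 0]],
  [0, [0.09, 0.04, 0], [0, 0, 0]],
  [0, [0.07, 0.04, 0], [0, 0, 0]],
  [0, [0.05, 0.02, 0], [0, 0, 0]],
  [0, [0, 0, 0], [0, 0, 0]],
])

```text
t: 6.2
tool_pos: [0.5995, 0.0722, 0.0864]
tool_rot: [3.107, -0.463, 0.001]
contact_force: [-0.1, 0.2, 0.1]
opening: -0.0001
grip_force: 0.0
```

```bash
python3 loc.py
```

```text
t 6.2 local mm [-110.9   12.8   86.4] F local [-0.1  0.2  0.1]
```

Close now, so I'll creep in 1 mm steps until the force rises.

Call:
play_rows([
  [0, [0.03, 0, 0], [0, 0, 0]],
  [0, [0.03, 0, 0], [0, 0, 0]],
  [0, [0.03, 0, 0], [0, 0, 0]],
  [0, [0.03, 0, 0], [0, 0, 0]],
  [0, [0, 0, 0], [0, 0, 0]],
])

```text
t: 6.82
tool_pos: [0.6053, 0.0706, 0.0864]
tool_rot: [-3.107, 0.463, -0.001]
contact_force: [-0.4, -1.3, 1.6]
opening: 0.0001
grip_force: 0.0
```

```bash
python3 loc.py
```

```text
t 6.825 local mm [-104.9   13.    86.4] F local [ 0.1 -1.4  1.6]
```

Call:
play_rows([
  [0, [0.03, 0, 0], [0, 0, 0]],
  [0, [0.02, 0, 0], [0, 0, 0]],
  [0, [0, 0, 0], [0, 0, 0]],
])

```text
t: 7.2
tool_pos: [0.6065, 0.0702, 0.0863]
tool_rot: [-3.107, 0.462, 0.005]
contact_force: [-4.7, -0.1, 3.8]
opening: 0.0
grip_force: 0.0
```

```bash
python3 loc.py; python3 -c "
from h import *
c=cam('top')[0]; s=cam('side')[0]
f=lambda a:cv2.resize(a,(400,300),interpolation=cv2.INTER_CUBIC)
cv2.imwrite('pics/b.png',np.hstack([f(c[155:230,300:400]),f(s[160:265,255:395])]))"
```

```text
t 7.2 local mm [-103.7   13.    86.3] F local [-4.4 -1.5  3.8]
```

View pics/b.png

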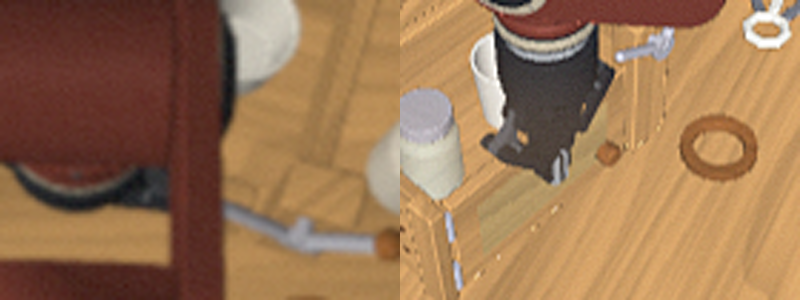

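Resistance rises at the expected depth (finger centre about 12 mm outside the face), and the picture shows the door flush with the jamb. I'll press one more millimetre, hold, then back off and rise.

Call:
play_rows([
  [0, [0.02, 0, 0], [0, 0, 0]],
  [0, [0, 0, 0], [0, 0, 0]],
  [0, [-0.1, 0, 0], [0, 0, 0]],
  [0, [-0.5, 0, 0], [0, 0, 0]],
  [0, [-0.7, 0, 0], [0, 0, 0]],
  [0, [0, 0, -0.6], [0, 0, 0]],
  [0, [0, 0, -0.9], [0, 0, 0]],
  [0, [0, 0, -0.9], [0, 0, 0]],
])

```text
t: 8.3
tool_pos: [0.5458, 0.0886, 0.207]
tool_rot: [3.107, -0.462, -0.0]
contact_force: [1.1, -0.2, 0.1]
opening: -0.0003
grip_force: 0.0
```

```bash
python3 loc.py; python3 -c "
from h import *
c=cam('top')[0]; s=cam('side')[0]
f=lambda a:cv2.resize(a,(400,300),interpolation=cv2.INTER_CUBIC)
cv2.imwrite('pics/c.png',np.hstack([f(c[140:260,270:430]),f(s[130:265,225:405])]))"
```

```text
t 8.3 local mm [-167.1   12.9  207. ] F local [1.1 0.1 0.1]
```

View pics/c.png

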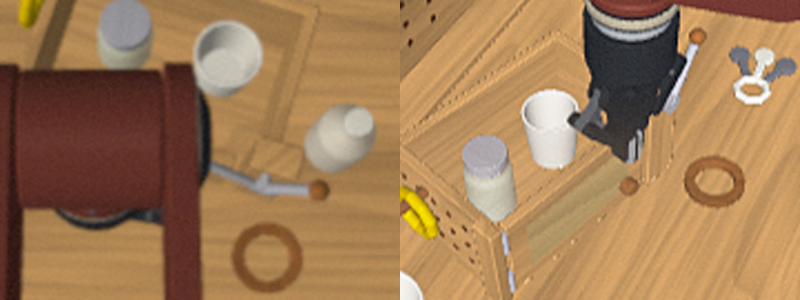

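The door is shut and the lever still leans right, with the ball at about (318,190) in the left panel. I'll go round to the lever's right side.

Call:
play_rows([
  [0, [-0.5, 0, -0.7], [0, 0, 0]],
  [0, [-0.2, 0.5, -0.6], [0, 0, 0]],
  [0, [0, 0.9, 0], [0, 0, 0]],
  [0, [0, 0.9, 0], [0, 0, 0]],
  [0, [0, 0.9, 0], [0, 0, 0]],
  [0, [0, 0.9, 0], [0, 0, 0]],
  [0, [0, 0.5, 0], [0, 0, 0]],
  [0, [0, 0, 0], [0, 0, 0]],
])

```text
t: 9.4
tool_pos: [0.4452, -0.1224, 0.2703]
tool_rot: [-3.106, 0.467, 0.001]
contact_force: [0.3, 0.3, 0.2]
opening: -0.0001
grip_force: 0.0
```

```bash
python3 loc.py
```

```text
t 9.4 local mm [-202.2 -218.1  270.3] F local [0.2 0.4 0.2]
```

Call:
play_rows([
  [0, [0.5, 0, 0], [0, 0, 0]],
  [0, [0.8, 0, 0], [0, 0, 0]],
  [0, [0.66, 0, 0], [0, 0, 0]],
  [0, [0, 0, 0.6], [0, 0, 0]],
  [0, [0, 0, 0.6], [0, 0, 0]],
  [0, [0, 0, 0.3], [0, 0, 0]],
  [0, [0, 0, 0], [0, 0, 0]],
])

```text
t: 10.28
tool_pos: [0.5389, -0.1489, 0.1948]
tool_rot: [-3.107, 0.461, 0.004]
contact_force: [1.0, -0.6, 0.4]
opening: 0.0
grip_force: 0.0
```

```bash
python3 loc.py
```

```text
t 10.275 local mm [-104.8 -216.3  194.8] F local [ 1.2 -0.3  0.4]
```

Call:
play_rows([
  [0, [0, -0.15, 0], [0, 0, 0]],
  [0, [0, -0.15, 0], [0, 0, 0]],
  [0, [0, -0.15, 0], [0, 0, 0]],
  [0, [0, -0.15, 0], [0, 0, 0]],
  [0, [0, -0.12, 0], [0, 0, 0]],
  [0, [0, -0.12, 0], [0, 0, 0]],
  [0, [0, -0.12, 0], [0, 0, 0]],
  [0, [0, -0.12, 0], [0, 0, 0]],
])

```text
t: 11.28
tool_pos: [0.5554, -0.0978, 0.1963]
tool_rot: [-3.107, 0.463, -0.0]
contact_force: [-0.6, -1.8, 0.5]
opening: -0.0003
grip_force: 0.6
```

```bash
python3 loc.py
```

```text
t 11.275 local mm [-103.9 -162.6  196.3] F local [-0.1 -1.9  0.5]
```

Contact is about 1.9 N against the lever, as the spring should give. I'll continue past centre.

Call:
play_rows([
  [0, [0, -0.12, 0], [0, 0, 0]],
  [0, [0, -0.12, 0], [0, 0, 0]],
  [0, [0, -0.12, 0], [0, 0, 0]],
  [0, [0, -0.12, 0], [0, 0, 0]],
  [0, [0, -0.12, 0], [0, 0, 0]],
  [0, [0, -0.1, 0], [0, 0, 0]],
  [0, [0, 0, 0], [0, 0, 0]],
  [0, [0, 0, 0], [0, 0, 0]],
])

```text
t: 12.28
tool_pos: [0.5654, -0.0647, 0.1963]
tool_rot: [3.107, -0.463, -0.0]
contact_force: [0.7, 0.5, -0.6]
opening: 0.0003
grip_force: 0.0
```

```bash
python3 loc.py
```

```text
t 12.275 local mm [-103.9 -128.1  196.3] F local [ 0.5  0.6 -0.6]
```

Call:
play_rows([
  [0, [0, 0.4, 0], [0, 0, 0]],
  [0, [0, 0.6, 0], [0, 0, 0]],
  [0, [0, 0.4, -0.5], [0, 0, 0]],
  [0, [0, 0, -0.9], [0, 0, 0]],
  [0, [-0.8, 0.5, 0], [0, 0, 0]],
  [0, [-0.8, 0.9, 0], [0, 0, 0]],
  [0, [-0.5, 0.9, 0], [0, 0, 0]],
  [0, [0, 0, 0], [0, 0, 0]],
])

```text
t: 13.28
tool_pos: [0.4087, -0.2138, 0.2666]
tool_rot: [3.105, -0.472, 0.001]
contact_force: [-0.2, -0.1, 0.3]
opening: -0.0001
grip_force: 0.0
```

```bash
python3 loc.py; python3 -c "
from h import *
c=cam('top')[0]; s=cam('side')[0]
f=lambda a:cv2.resize(a,(400,300),interpolation=cv2.INTER_CUBIC)
cv2.imwrite('pics/d.png',np.hstack([f(c[130:265,270:450]),f(s[130:265,225:405])]))"
```

```text
t 13.275 local mm [-210.6 -316.2  266.6] F local [-0.1 -0.2  0.3]
```

View pics/d.png

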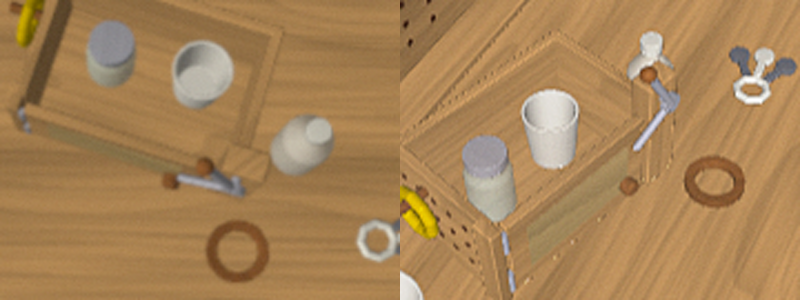

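The door is flush and the lever leans left, with its ball at (205,167) in the left panel and the tongue down in front of the door. The bystanders have not moved. I'll check the ball against its latched position and hand in only if it matches.

```bash
python3 - <<'E'
from h import *
p=np.load('pose.npy'); C=np.load('top.npz'); s,c=.08*np.sin(.5),.08*np.cos(.5)
W=R.from_euler('z',p[2]).as_matrix()@[-.104,-.12+s,.14+c]+[p[0],p[1],0]
e=proj(C['K'],C['D'],C['E'],W)[0]-[270+205.5*.45-.5,130+167.5*.45-.5]; print(e)
if np.hypot(*e)<2: print(ctrl.finish_job())
E
```

```text
[ 0.1524632  -0.25085272]
the job is handed in; nothing more can be done
None
```

The door is pushed shut, the lever has snapped over to its latched position with the tongue in front of the door, the bystanders look unmoved and the hand is clear; the job is handed in, with no verdict returned yet.

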